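# Punch the tool-store mark into a scraper

### The arm

A 7-joint arm with a two-finger parallel gripper is mounted at the origin on the work surface. World frame = base frame: x ahead of the robot, y to its left, z up, the work surface at z = 0. Lengths are in m, angles in rad, forces in N, time in s.
With the tool pointing down it reaches from about 0.4 to 0.875 m from the base axis. Payload 19.3 kg.
Tool frame: the origin (TCP) lies on the centre line of the jaws, within the pads' length; the fingertips stand 14 mm ahead of it and the grasp point (between the pads) lies 5 mm behind it; z points along the fingers, y is the line along which they close (so a half turn about z gives the same grasp; the last joint's range is limited). The gripper opens to 85 mm and grips with 20 to 120 N. Pads are 22 mm wide; open, the fingers measure 114 mm over their backs; the gripper's body (76 mm by 85 mm) begins 54 mm behind the grasp point. The pads swing forward as they close: fully open they stand 13 mm farther back than shut.
Start: joints at [1.27, 0.521, -0.036, 1.599, 0.021, 1.021, -0.113], TCP at [0.143, -0.608, 0.245] pointing down, gripper open.
Joint ranges: [-2.91, 2.91], [-0.3, 2.13], [-1.5, 1.42], [0.17, 2.43], [-1.26, 4.41], [0.16, 1.93], [-2.52, 2.52]. Speed limits (rad/s): [1.89, 1.89, 2.39, 2.39, 3.01, 3.01, 3.01].

### API

Orientations are given as [roll, pitch, yaw] about the fixed x, y, z axes, in that order (R = Rz(yaw) Ry(pitch) Rx(roll)).
In Python, from workcell import bot, grab_frame, regions_of gives the robot as it stands. The module is installed in compiled form; this text tells all that it offers.
- The arm moves only by the tool play_rows, never from a script. Its argument "plan" is a list of rows, each a list of 3 entries, a list of its own where there are three numbers: the shift along the tool's x, y, z in units of 2.5 cm (1.0 is 2.5 cm), then the turn, a rotation vector about the tool's x, y, z in units of 0.15 rad (1.0 is 0.15 rad), then the closure, from -1 (fully open) to 1 (shut). In form: [[[tx, ty, tz], [rx, ry, rz], jaw], ...]. A call has 1 to 20 rows; each row shifts and turns the commanded pose from where the row before left it, along the tool's axes as they then stand; what a row does not reach is not made up. A row lasts 1/8 s, in which the tool goes at most 62.5 mm and 10.7 degrees, less where a joint would pass 70% of its speed; a pose out of reach is approached as far as the arm can. A call with a number of a shift or a turn outside -1 to 1 is refused whole. A call with a gripper value outside its range is refused whole. The fingers move at their own pace and stop on an object; "newtons" is the grip in N (left out, the last holds). Time passes only in rows, so rows that do not move let the fingers close. It gives the time, the measured TCP pose, the force, the opening and the grip force at its end, in the units of the state.
- bot.observe(): the state, without advancing time (a new reading comes with each control period).
- grab_frame(name): name is "side" or "top"; returns a dict with "pixels" (420x560x3 uint8, red, green, blue), "depth" (420x560 float32, m along the optical axis (not along the pixel's ray), 0 where there is no reading), "camera_matrix" (3x3 intrinsics, pixels), "distortion" ([k1, k2, p1, p2, k3] as OpenCV has them; the pictures are not rectified), "R" (3x3) and "t" (3): a world point X has camera coordinates R X + t. Camera axes: x right, y down, z forward; pixel columns grow to the right and rows downward; lengths in m; the calibration is good to about 2 mm. A picture is of the moment at which its call begins.
- bot.job_done(): hands the job in; it is judged then, once.
Trained networks look in the newest picture that a camera, given by its name, has taken for a name from the list of things; names that differ only in an ending like _2 or _b are one class to them, and where a whole thing is asked for, a point or a joint stands for the part that bears it (a point fixed in the world has none). Each returns a list of dicts, best first, with "p" (0 to 1); they miss things now and then, are a little off and sometimes report something else, mostly with a low value. They report only what shows in the picture. A call takes as long as a camera call. They do not tell look-alikes from the thing itself.
- regions_of(thing, camera): "mask" (420x560 bool, what is visible of it) and "box" ([left, top, right, bottom] in pixels, round what is visible of it).
The state is a dict: "clock": time; "qpos": joint angles; "qd": joint speeds; "joint_efforts": joint torques, N m; "position": TCP position; "tool_rot": TCP orientation; "force": force on the tool from outside, world axes, zero at the start; "moment": the same for the moment, N m; "grip_width": finger opening in m; "finger_force": force on a finger pad.
Only numpy, scipy, OpenCV 4.12 (cv2) and the standard library are available. Lean on these libraries where they do the work, as an engineer would, in place of code of your own. Each camera call takes 0.05 s, during which the arm holds its last target. There are 200 camera calls.

### The job

Mark the narrow scraper for the tool store: slide its blade, edge first, down into the slot of the sloping marking stand until it is fully home against the stop. Then press the stand's spring plunger all the way down to its stop for a moment, let it spring back, and leave the scraper lying home in the stand. Never press the plunger while the slot is empty or the blade not home, and leave the wide scraper and the other things on the bench where they are.

Things in the scene. Friction and masses are not known exactly. Their poses are not given: they have to be found in the camera images.
- scraper: Narrow scraper, 195 mm long, 0.13 kg, lying flat, blade roughly to the robot's left (+y). Origin: on its flat underside, centre line, 130 mm behind the blade's front edge. x towards the handle's end, z up from the underside. Wooden bar handle 24 wide, 24 high, x = -35 to +65 mm, underside flush with the blade's. Steel blade 3 thick, 50 wide over its front 70 mm, then a 26 wide neck to the handle.
- scraper_tip (a point): Middle of the narrow scraper's front blade edge, on the underside; axes as the scraper's. Home: at the origin of slot.
- slot: Sloping bed of the grey marking stand (base plate 200 x 100 mm, fixed), tilted 30 degrees, low end roughly to the robot's left (+y). Origin: on the bed at the slot's end stop, centre line, 30 mm above the bench. x up the slope and out of the mouth (the blade goes in towards -x); y across; z square to the bed, up, leaning downhill. Slot x = 0 to 50, 55 wide, 8 high.
- slot_mouth (a point): Centre of the slot's mouth on the bed, x = 50 mm from the stop; axes as the slot's. Lips at both sides and above flare outwards from here to 66 mm. The grey housing over the slot is 76 wide, its top 34 mm above the bed. The bed, 76 wide, lies open up to x = 90.
- handle_rest (a point): On the stand's bed level, 130 mm up the slope from the stop; axes as the slot's. Here the scraper's origin lies when it is home, flat on the bed, its axes along the slot's. A steel spine 14 mm wide, from x = 90 to 198, carries the handle, so that fingers pass on both sides of it.
- plunger (a joint): Travel of the spring plunger, 0 up to 0.014 m at its stop; it slides along the slot's -z axis. The spring gives about 3 N at the start and 9 N at the stop; springs back when released.
- plunger_top (a point): Centre of the plunger's black round head's top face, 36 mm in diameter, 14 thick. Stands over the slot at x = 25, y = 0, z = 74 mm in the slot's axes when up, z = 60 when down. Moves with the plunger; axes as the slot's.
- wide_scraper: Wide scraper, not to be touched: the same shape and handle, but the blade 80 mm wide over its front 70 mm. Origin and axes as the narrow scraper's. The two may lie in each other's place.
- hammer: Hammer lying on the bench on the robot's left.
- screwdriver: Screwdriver lying far right.
- wrench: Open wrench lying on the right.
- brush: Brush lying far left.
- tin: Plain metal tin, 66 mm in diameter, 60 high, standing beyond the stand; origin under its centre.
- grindstone: Grey sharpening stone 150 x 50 x 25 mm, lying on the right, near the robot; origin under its centre.
Mind the look-alikes: they are no part of the job. What is shaped like the part that bears slot but orange is not meant. What is shaped like the scraper but blue is not meant.

How it is judged:
By the outcome, as a careful person would: the job done as asked, in the order asked, and still so for the second after the job is handed in, with the robot touching nothing.
It also fails if it takes over 58 s, if anything falls off the work surface, if the arm or the gripper's body presses on something with over 40 N, if the wrist force passes 120 N, or if a joint passes its speed limit or range.

## Working session

There is one attempt and no reset: what is moved stays moved. The work goes in short steps, Python scripts to look and compute and a tool call to move; the robot and the scene stay as the last step left them, time stands still between calls to the robot, and variables do not carry over. Pictures are saved under pics/ and viewed, at most 10 in all, crops included, and the job is handed in when it is done.

Besides the shell and the picture viewer there is one more tool, called after "Request:" as a command line: name --argument value ..., lists and objects as JSON in quotes. play_rows: Moves the arm, as the interface text tells. Its arguments: {"type":"object","properties":{"plan":{"type":"array"},"newtons":{"type":"number"}},"required":["plan"]}

```bash
mkdir -p pics; cat > h.py <<'E'
import numpy as np,cv2
from workcell import bot,grab_frame,regions_of
from scipy.spatial.transform import Rotation as Ro
def cloud(f):
    K=np.array(f["camera_matrix"]);d=np.array(f["distortion"]);h,w=f["depth"].shape
    u,v=np.meshgrid(np.arange(w),np.arange(h))
    n=cv2.undistortPoints(np.stack([u,v],-1).reshape(-1,1,2).astype(np.float64),K,d).reshape(h,w,2)
    z=f["depth"].astype(float);P=np.dstack([n[...,0]*z,n[...,1]*z,z])
    W=(P-np.array(f["t"]))@np.array(f["R"]);W[z==0]=np.nan
    return W
def save(f,n): cv2.imwrite("pics/"+n,f[...,::-1])
E
python3 - <<'E'
from h import *
np.set_printoptions(precision=4,suppress=True)
s=bot.observe();print(s)
ims=[]
for c in("top","side"):
    f=grab_frame(c);save(f["pixels"],c+"0.png");W=cloud(f);np.save(c+".npy",W)
    print(c,"cam",-np.array(f["R"]).T@f["t"])
    for n in("scraper","wide_scraper","slot","plunger_top"):
        for r in regions_of(n,c)[:4]:
            m=r["mask"];print(n,round(r["p"],2),r["box"],np.nanmedian(W[m],0),f["pixels"][m].mean(0).round())
E
```

```text
{'clock': 0.0, 'qpos': array([ 1.2698,  0.5221, -0.0363,  1.6   ,  0.0212,  1.0211, -0.1128]), 'qd': array([ 0.0004,  0.0014, -0.0002,  0.0013,  0.0004,  0.0009,  0.0029]), 'joint_efforts': array([ -0.0003, -92.7114,   1.9795, -36.9933,   0.0177,   0.008 ,
        -0.    ]), 'position': array([ 0.1428, -0.6082,  0.2447]), 'tool_rot': array([-3.1405,  0.0001,  0.2308]), 'force': array([-0.797 ,  0.2037,  1.1453]), 'moment': array([-0.0511, -0.0481,  0.0231]), 'finger_force': 0.0, 'grip_width': 0.08533245657832611}
top cam [ 0.2938 -0.0791  1.2555]
scraper 0.95 [444.2, 228.0, 483.4, 276.3] [ 0.4162 -0.6731  0.0044] [ 23.  52. 107.]
scraper 0.66 [278.0, 217.9, 339.1, 233.3] [ 0.4934 -0.1385  0.0045] [126. 104.  84.]
slot 0.77 [160.7, 182.7, 224.5, 213.0] [0.5746 0.2256 0.0731] [83. 79. 73.]
slot 0.65 [273.3, 264.4, 345.0, 297.0] [ 0.3066 -0.1223  0.0728] [131.  56.   1.]
slot 0.64 [152.3, 247.7, 218.4, 281.1] [0.3738 0.2332 0.0732] [125.  55.   3.]
slot 0.18 [343.4, 151.3, 404.5, 160.0] [ 0.7049 -0.4311  0.0208] [116.  36.  24.]
plunger_top 0.58 [157.3, 257.3, 163.7, 271.9] [0.3609 0.27
[... 191 characters left out ...]
3859 -0.652   0.011 ] [ 33.  65. 157.]
scraper 0.41 [186.7, 219.8, 232.1, 283.0] [0.5677 0.2327 0.0725] [129. 126. 126.]
wide_scraper 0.64 [254.7, 183.3, 288.8, 215.5] [ 0.6457 -0.1817  0.0051] [170. 147. 134.]
slot 0.97 [315.2, 201.7, 371.9, 257.7] [ 0.2997 -0.102   0.0702] [186.  94.  37.]
slot 0.7 [184.4, 223.1, 231.3, 281.6] [0.5684 0.2324 0.071 ] [130. 126. 125.]
slot 0.57 [233.7, 248.1, 273.3, 315.7] [0.3619 0.2409 0.0719] [191.  97.  36.]
plunger_top 0.6 [189.9, 252.0, 198.1, 270.1] [0.5716 0.2709 0.1066] [31. 29. 28.]
plunger_top 0.55 [323.7, 227.5, 337.1, 236.6] [ 0.3142 -0.0747  0.1073] [36. 28. 26.]
plunger_top 0.45 [237.6, 289.7, 253.8, 303.0] [0.3575 0.2766 0.1068] [34. 26. 26.]
```

```bash
python3 - <<'E'
from h import *
a=cv2.imread("pics/top0.png");b=cv2.imread("pics/side0.png")
cv2.imwrite("pics/t1.png",cv2.resize(a[140:310,140:500],(800,378),interpolation=cv2.INTER_CUBIC))
c=np.vstack([cv2.resize(a[170:250,150:350],(800,320),interpolation=cv2.INTER_CUBIC),cv2.resize(b[170:290,170:420],(580,278),interpolation=cv2.INTER_CUBIC)[:, :].copy() if 0 else cv2.resize(b[180:250,180:355],(800,280),interpolation=cv2.INTER_CUBIC)])
cv2.imwrite("pics/t2.png",c)
E
```

```text
(no output)
```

View pics/t1.png

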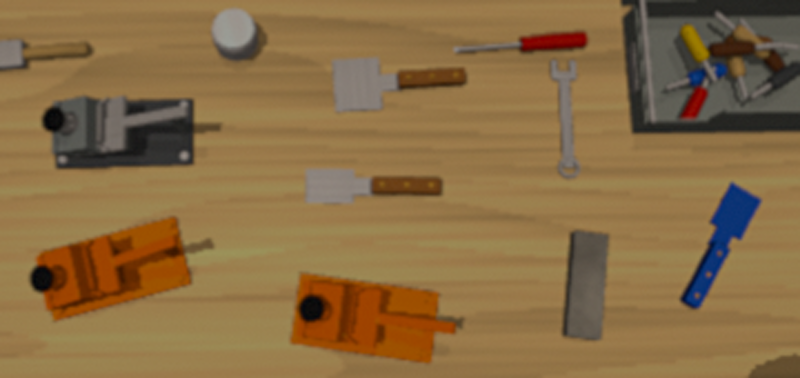

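View pics/t2.png

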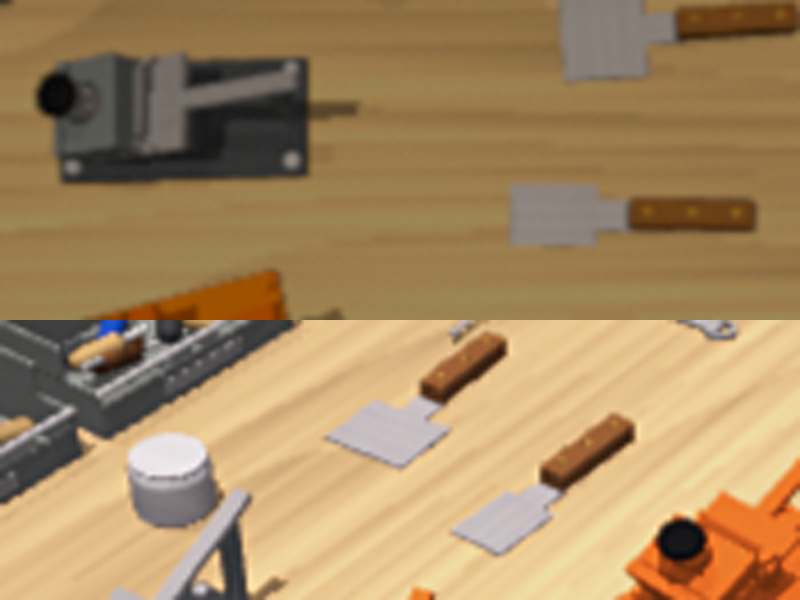

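Candidates in the top picture:
- **Scrapers:** steel/wood at (309,226) with a blade about 50 mm wide, steel/wood at (330,175) with a wider blade, and a blue one at (464,252). The lower steel one (309,226) is the narrow scraper. The upper one is the wide scraper, and the blue one is a decoy.
- **Stands:** grey at (192,198), orange at (185,264) and (309,281). The grey one is meant.

The enlarged crop confirms both picks. Next I fit their poses.

```bash
cat > fit.py <<'E'
from h import *
from scipy.optimize import minimize
np.set_printoptions(precision=4,suppress=True)
F={c:grab_frame(c) for c in("top","side")}
def proj(f,X):
    return cv2.projectPoints(np.asarray(X,float).reshape(-1,1,3),cv2.Rodrigues(np.array(f["R"]))[0],np.array(f["t"],float),np.array(f["camera_matrix"]),np.array(f["distortion"]))[0].reshape(-1,2)
def hull(f,X,m):
    p=cv2.convexHull(proj(f,X).astype(np.float32));cv2.fillConvexPoly(m,np.round((p+.0)*16*4+1.5*16).astype(np.int32),1,shift=4)
def box(x0,x1,w,z0,z1): return np.array([[x,y,z] for x in(x0,x1) for y in(-w/2,w/2) for z in(z0,z1)])/1000
SC=[box(-130,-60,50,0,3),box(-65,-30,26,0,3),box(-35,65,24,0,24)]
def render(c,parts,R,t):
    m=np.zeros((1680,2240),np.float32)
    for B in parts: hull(F[c],B@R.T+t,m)
    return cv2.resize(m,(560,420),interpolation=cv2.INTER_AREA)
def Rz(a): return Ro.from_euler("z",a).as_matrix()
E
cat > f1.py <<'E'
from fit import *
# scraper: colour/depth independent masks from the networks
M={}
for c in F:
    for n in("scraper","wide_scraper"):
        for r in regions_of(n,c):
            m=r["mask"];q=np.nanmedian(cloud(F[c])[m],0)
            if np.hypot(q[0]-.49,q[1]+.145)<.06 and c not in M: M[c]=m.astype(np.float32)
print({c:M[c].sum() for c in M})
def cost(p,cs): 
    return sum(np.abs(render(c,SC,Rz(p[2]),[p[0],p[1],0])-M[c]).sum()/M[c].sum() for c in cs)
for cs in(["top","side"],["top"],["side"]):
    b=min((minimize(cost,[.492,-.165,a],args=(cs,),method="Nelder-Mead",options=dict(initial_simplex=np.array([[.492,-.165,a],[.505,-.165,a],[.492,-.15,a],[.492,-.165,a+.1]]),xatol=1e-4,fatol=1e-4)) for a in(-1.65,-1.55)),key=lambda r:r.fun)
    print(cs,b.x,b.fun)
# stand cloud
P=[];C=[]
for c in F:
    W=cloud(F[c]);k=(abs(W[...,0]-.58)<.075)&(W[...,1]>.06)&(W[...,1]<.34)&(W[...,2]>.008)&(W[...,2]<.16)
    print(c,k.sum())
    q=W[k];col=F[c]["pixels"][k].astype(int)
    h=(q[:,2]>.088)&(q[:,1]>.22)
    print(" head pts",h.sum(),"min",q[h].min(0),"max",q[h].max(0),"med",np.median(q[h],0))
    for y0 in np.arange(.06,.24,.02):
        j=(q[:,1]>y0)&(q[:,1]<y0+.02)&(q[:,2]>.06)
        if j.sum()>2: print("  y",round(y0+.01,3),j.sum(),"x %.4f..%.4f z %.4f"%(q[j,0].min(),q[j,0].max(),np.median(q[j,2])))
    P.append(q)
np.savez("stand.npz",*P)
E
python3 f1.py
```

```text
{'top': np.float32(674.0), 'side': np.float32(405.0)}
['top', 'side'] [ 0.4931 -0.201  -1.5907] 0.2797296941280365
['top'] [ 0.4932 -0.1987 -1.5896] 0.0618508905172348
['side'] [ 0.4928 -0.208  -1.5941] 0.14027777314186096
top 1430
 head pts 101 min [0.5581 0.2308 0.0882] max [0.5915 0.2864 0.1162] med [0.5749 0.2666 0.1073]
  y 0.09 27 x 0.5714..0.5866 z 0.1250
  y 0.11 49 x 0.5718..0.5866 z 0.1127
  y 0.13 32 x 0.5720..0.5865 z 0.1041
  y 0.15 30 x 0.5706..0.5857 z 0.0930
  y 0.17 35 x 0.5669..0.5950 z 0.0805
  y 0.19 148 x 0.5397..0.6162 z 0.0692
  y 0.21 98 x 0.5394..0.6169 z 0.0645
  y 0.23 176 x 0.5386..0.6148 z 0.0755
side 1698
 head pts 112 min [0.5555 0.247  0.0905] max [0.5903 0.2863 0.1164] med [0.5714 0.2701 0.1059]
  y 0.09 39 x 0.5698..0.5872 z 0.1216
  y 0.11 75 x 0.5685..0.5860 z 0.0999
  y 0.13 38 x 0.5679..0.5851 z 0.1029
  y 0.15 38 x 0.5672..0.5841 z 0.0909
  y 0.17 51 x 0.5398..0.6095 z 0.0770
  y 0.19 152 x 0.5370..0.6165 z 0.0686
  y 0.21 87 x 0.5364..0.6137 z 0.0702
  y 0.23 96 x 0.5335..0.6153 z 0.0807
```

Request:
play_rows --plan '[[[0.8,0.6,0],[0,0,-1],-1],[[0.8,0.6,0],[0,0,-1],-1]]'

```text
clock: 1.05
position: [0.1904, -0.6253, 0.2454]
tool_rot: [3.141, 0.0, 0.535]
force: [0.9, -0.7, 0.2]
grip_width: 0.0855
finger_force: 0.0
```

```bash
cat > f2.py <<'E'
from fit import *
d=np.load("stand.npz")
T=np.tan(np.pi/6)
for n,k in enumerate(d.files):
    q=d[k]
    # spine top: robust line z = a - b*y
    j=(q[:,1]<.155)&(q[:,2]>.06); s=q[j]
    # keep points near highest
    y0=s[:,1]+(s[:,2]-.030)/T
    med=np.percentile(y0,[10,25,50,75,90]);print(k,"spine y0",med)
    g=abs(y0-np.median(y0))<.006; print("  slope",np.polyfit(s[g,1],s[g,2],1)," end y",s[g,1].min(), "x-line",np.polyfit(s[g,1],s[g,0],1))
    # height along slot z, for y0=.256
    nz=np.array([0,.5,.866]);r=(q-[.575,.256,.03])@nz
    xs=(q-[.575,.256,.03])@[0,-.866,.5]
    hh=r>.055; print("  head: n",hh.sum(),"z pct",np.percentile(r[hh],[5,25,50,75,95])," x range",np.percentile(xs[hh],[0,3,50,97,100])," wx",np.percentile(q[hh,0],[0,3,50,97,100]))
    h2=(r>.028)&(r<.040)&(xs>-.03)&(xs<.07); print("  housing: z",np.percentile(r[h2],[5,25,50,75,95]),"x",np.percentile(xs[h2],[0,3,97,100]),"wx",np.percentile(q[h2,0],[0,3,97,100]))
for c in F:
    W=cloud(F[c]);k=(abs(W[...,0]-.493)<.03)&(W[...,1]>-.29)&(W[...,1]<-.05)
    q=W[k];h=q[:,2]>.018
    print(c,"handle top",h.sum(),np.percentile(q[h],[0,4,50,96,100],axis=0).tolist())
    col=F[c]["pixels"][k].astype(int);g=(col.max(1)-col.min(1)<.3*col.max(1))&(q[:,2]<.012)
    print("  grey",g.sum(),np.percentile(q[g],[0,2,50,98,100],axis=0).tolist())
E
python3 f2.py
```

```text
arr_0 spine y0 [0.2168 0.2514 0.2573 0.2601 0.2629]
  slope [-0.5744  0.1785]  end y 0.0877222829844801 x-line [-0.0316  0.5826]
  head: n 97 z pct [0.0657 0.0714 0.0737 0.0747 0.077 ]  x range [0.0063 0.0104 0.0295 0.0421 0.0442]  wx [0.5581 0.5605 0.5746 0.5905 0.5915]
  housing: z [0.0295 0.0325 0.034  0.0352 0.0372] x [-0.0134 -0.0104  0.0478  0.0509] wx [0.5384 0.5401 0.6128 0.6146]
arr_1 spine y0 [0.1815 0.2242 0.252  0.2569 0.2609]
  slope [-0.5774  0.1764]  end y 0.08377577276439041 x-line [-0.0121  0.5781]
  head: n 110 z pct [0.0665 0.0713 0.074  0.0754 0.077 ]  x range [0.0083 0.0101 0.0256 0.0411 0.0429]  wx [0.5555 0.5576 0.5714 0.5881 0.5903]
  housing: z [0.0301 0.0324 0.0341 0.0359 0.0378] x [-0.0118 -0.0102  0.0491  0.0506] wx [0.5353 0.5368 0.6089 0.6153]
top handle top 231 [[0.4805921145068389, -0.26174983180926703, 0.01802888033503539], [0.4815035694333411, -0.2583929608452803, 0.01891882707367836], [0.49210270353503194, -0.21319299818022214, 0.022640439551280304], [0.5044201054137191, -0.1688919010827106, 0.027058360938245502], [0.5052681889648407, -0.16544710154
[... 368 characters left out ...]
638]]
side handle top 132 [[0.47587218877313514, -0.2696482132165707, 0.018046311650952444], [0.47765042232674737, -0.2631583780837223, 0.0188976785485203], [0.48856148174839287, -0.21382982928428776, 0.024228681532100872], [0.500861223224595, -0.16923925569947326, 0.02813026230156108], [0.5052549685224266, -0.16334827559720896, 0.02882178097116165]]
  grey 244 [[0.46725406718631446, -0.16991075881398315, -0.003102734978355597], [0.46920114929082657, -0.16432791524894438, -0.0020956470182570018], [0.4926417128372268, -0.11450114884044499, 0.0039711744188628394], [0.5190476866647966, -0.07258253546468152, 0.008753622336424375], [0.5228488894100164, -0.07012431704209893, 0.010516653267879705]]
```

Request:
play_rows --plan '[[[0.9,0.6,0],[0,0,-1],-1],[[1,0.4,0],[0,0,-1],-1],[[1,0.3,0],[0,0,-1],-1],[[1,0.4,0],[0,0,-1],-1],[[1,0.6,0],[0,0,-1],-1],[[1,0.6,0],[0,0,-1],-1],[[1,0.7,0],[0,0,-0.9],-1],[[1,0.7,0],[0,0,0],-1]]'

```text
clock: 2.15
position: [0.3716, -0.5062, 0.2451]
tool_rot: [-3.141, -0.0, 1.566]
force: [-0.2, -0.3, 0.6]
grip_width: 0.0858
finger_force: 0.0
```

Request:
play_rows --plan '[[[1,0.4,0],[0,0,0.1],-1],[[1,0.4,0],[0,0,0],-1],[[1,0.4,0.3],[0,0,0],-1],[[1,0.4,0.5],[0,0,0],-1],[[1,0.4,0.5],[0,0,0],-1],[[1,0.4,0.5],[0,0,0],-1],[[1,0.4,0.5],[0,0,0],-1],[[1,0.4,0.5],[0,0,0],-1],[[1,0.4,0.5],[0,0,0],-1],[[1,0.4,0.5],[0,0,0],-1],[[1,0.4,0.5],[0,0,0],-1],[[1,0.4,0.5],[0,0,0],-1],[[0,0,0.8],[0,0,0],-1],[[0,0,0.9],[0,0,0],-1],[[0,0,0],[0,0,0],-1],[[0,0,0],[0,0,0],-1]]'

```text
clock: 4.15
position: [0.4973, -0.2094, 0.0835]
tool_rot: [3.141, 0.0, 1.55]
force: [0.2, -0.4, -0.6]
grip_width: 0.0856
finger_force: 0.0
```

Request:
play_rows --plan '[[[0.2,-0.2,0.6],[0,0,0],-1],[[0,0,0.8],[0,0,0],-1],[[0,0,0.8],[0,0,0],-1],[[0,0,0.4],[0,0,0],-1],[[0,0,0],[0,0,0],0],[[0,0,0],[0,0,0],0.5],[[0,0,0],[0,0,0],1],[[0,0,0],[0,0,0],1],[[0,0,0],[0,0,0],1],[[0,0,0],[0,0,0],1]]' --newtons 60

```text
clock: 5.4
position: [0.4925, -0.2042, 0.0186]
tool_rot: [3.141, 0.0, 1.551]
force: [-3.1, 0.7, 10.4]
grip_width: 0.0224
finger_force: 60.0
```

Request:
play_rows --plan '[[[0,0,-0.2],[0,0,0],1],[[0,0,-0.6],[0,0,0],1],[[0,0,-1],[0,0,0],1],[[0,0,-1],[0,0,0],1],[[0,0,-1],[0,0,0],1],[[0,0,-1],[0,0,0],1],[[0,0,-1],[0,0,0],1],[[0,0,-1],[0,0,0],1],[[0,0,-1],[0,0,0],1],[[0,0,-0.4],[0,0,0],1],[[0,0,0],[0,0,0],1]]'

```text
clock: 6.78
position: [0.4922, -0.2041, 0.2233]
tool_rot: [3.141, 0.0, 1.551]
force: [1.0, -0.1, -2.0]
grip_width: 0.0227
finger_force: 59.0
```

```bash
cat > blade.py <<'E'
from fit import *
s=bot.observe();p=s["position"];R=Ro.from_euler("xyz",s["tool_rot"]).as_matrix()
print(p,s["tool_rot"],s["force"],s["grip_width"])
for c in F:
    W=cloud(F[c]);L=(W-p)@R   # tool frame: x forward to blade
    k=(L[...,0]>.045)&(L[...,0]<.16)&(abs(L[...,1])<.04)&(abs(L[...,2])<.035)
    q=L[k]
    if k.sum()<30: print(c,"few",k.sum());continue
    A=np.c_[q[:,0],q[:,1],np.ones(len(q))];x=np.linalg.lstsq(A,q[:,2],rcond=None)[0]
    g=abs(A@x-q[:,2])<.004;x=np.linalg.lstsq(A[g],q[g,2],rcond=None)[0];q=q[g]
    f=q[:,0]>.075
    print(c,len(q),"tip x",np.percentile(q[:,0],[97,99,100]),"y",np.percentile(q[f,1],[0,2,50,98,100]),"plane",x,"z(.13)",x@[.13,0,1],"ymid near/far",[(np.percentile(q[(q[:,0]>a)&(q[:,0]<a+.03),1],[3,97])).mean() for a in(.075,.105)])
    lo,hi=np.array([np.argwhere(k).min(0),np.argwhere(k).max(0)])
    print("  pix",lo,hi)
E
python3 blade.py
```

```text
[ 0.4918 -0.2039  0.2221] [-3.1406 -0.0003  1.5508] [-0.0614 -0.2199 -1.23  ] 0.022340515728599877
top 500 tip x [0.132  0.1323 0.1347] y [-0.0233 -0.0227  0.0002  0.0247  0.0254] plane [0.0015 0.0103 0.0157] z(.13) 0.015874265378546845 ymid near/far [np.float64(0.001056097746259168), np.float64(0.0008775568738960352)]
  pix [203 276] [220 309]
side 221 tip x [0.1301 0.1318 0.1324] y [-0.0274 -0.0251 -0.0011  0.0245  0.0262] plane [-0.004   0.0035  0.0148] z(.13) 0.014242400640759083 ymid near/far [np.float64(-0.00036019991768259686), np.float64(-0.0009111630842430253)]
  pix [176 278] [192 302]
```

```bash
cat > tgt.py <<'E'
from h import *
import sys
np.set_printoptions(precision=3,suppress=True)
o=np.array([.5744,.256,.030]);e=.0265
xs=np.array([np.sin(e)*.8660254,-np.cos(e)*.8660254,.5]);zs=np.array([-np.sin(e)*.5,np.cos(e)*.5,.8660254]);ys=np.cross(zs,xs)
RS=np.c_[xs,ys,zs];RT=np.c_[-xs,ys,-zs]
def rep(*targets):
    s=bot.observe();p=s["position"];R=Ro.from_euler("xyz",s["tool_rot"]).as_matrix()
    print("slot coords mm",(p-o)@RS*1000,"F slot",np.array(s["force"])@RS,"M",s["moment"],"grip",s["grip_width"],"q",s["qpos"])
    print("rotvec/.15",Ro.from_matrix(R.T@RT).as_rotvec()/.15)
    for t in targets:
        w=o+RS@(np.array(t)/1000);print(t,"world",w,"shift in current tool/25mm",R.T@(w-p)/.025,"in target tool",RT.T@(w-p)/.025)
if __name__=="__main__": rep(*[[float(v) for v in a.split(",")] for a in sys.argv[1:]])
E
python3 tgt.py 244,0,78 234,0,50
```

```text
slot coords mm [492.338 -94.748 -62.41 ] F slot [-0.426 -0.067 -1.174] M [-0.018  0.011  0.005] grip 0.022340515728599877 q [ 0.622  0.433 -0.451  1.851  0.233  0.911  0.043]
rotvec/.15 [-0.087 -3.492 -0.301]
[244.0, 0.0, 78.0] world [0.579 0.084 0.22 ] shift in current tool/25mm [11.575  3.256  0.103] in target tool [ 9.934  3.79  -5.616]
[234.0, 0.0, 50.0] world [0.579 0.078 0.19 ] shift in current tool/25mm [11.361  3.267  1.273] in target tool [10.334  3.79  -4.496]
```

Request:
play_rows --plan '[[[0.6,0.2,-0.2],[0,0,0],1],[[1,0.3,-0.2],[0,0,0],1],[[1,0.3,0],[0,0,0],1],[[1,0.3,0],[0,0,0],1],[[1,0.3,0],[0,0,0],1],[[1,0.3,0],[0,0,0],1],[[1,0.3,0],[0,0,0],1],[[1,0.3,0],[0,0,0],1],[[1,0.3,0],[0,0,0],1],[[1,0.3,0],[0,0,0],1],[[1,0.3,0],[0,0,0],1],[[0.8,0.1,0],[0,0,-0.3],1],[[0,0,0],[0,-0.6,0],1],[[0,0,0],[0,-0.8,0],1],[[0,0,0],[0,-0.8,0],1],[[0,0,0],[0,-0.8,0],1],[[0,0,0],[0,-0.5,0],1],[[0,0,0],[0,0,0],1],[[0,0,0],[0,0,0],1]]'

```text
clock: 9.25
position: [0.5804, 0.0791, 0.2328]
tool_rot: [-3.141, 0.523, 1.596]
force: [-0.4, -1.0, -1.8]
grip_width: 0.0229
finger_force: 59.0
```

```bash
python3 tgt.py 234,0,21 ; python3 blade.py; python3 - <<'E'
from h import *
a=grab_frame("top")["pixels"];b=grab_frame("side")["pixels"]
save(np.vstack([cv2.resize(a[150:250,140:300],(480,300)),cv2.resize(b[170:310,150:310],(480,300))[:]]),"v3.png")
E
```

```text
slot coords mm [254.739   1.349  87.141] F slot [ 0.012 -0.463 -2.047] M [0.595 0.02  0.054] grip 0.022906323099474303 q [-0.265  0.593 -0.325  1.646  0.65   1.299 -0.837]
rotvec/.15 [-0.006 -0.001 -0.008]
[234.0, 0.0, 21.0] world [0.579 0.064 0.165] shift in current tool/25mm [ 0.829 -0.053  2.646] in target tool [ 0.83  -0.054  2.646]
[0.5806 0.0785 0.2331] [3.1411 0.5239 1.5944] [ 1.0957 -0.0673 -1.6152] 0.022474940268092124
top 98 tip x [0.1342 0.136  0.1368] y [-0.0245 -0.0237 -0.0074  0.0077  0.0118] plane [0.0053 0.0208 0.0144] z(.13) 0.015130776783143021 ymid near/far [np.float64(-0.01035014297454689), np.float64(-0.007900048598236342)]
  pix [184 187] [195 207]
side 331 tip x [0.1283 0.1298 0.1305] y [-0.0271 -0.0258 -0.0011  0.0233  0.0262] plane [0.011  0.0039 0.0145] z(.13) 0.015971247054499427 ymid near/far [np.float64(-0.0007368612620645421), np.float64(-0.0013967632588791998)]
  pix [209 205] [236 228]
```

View pics/v3.png

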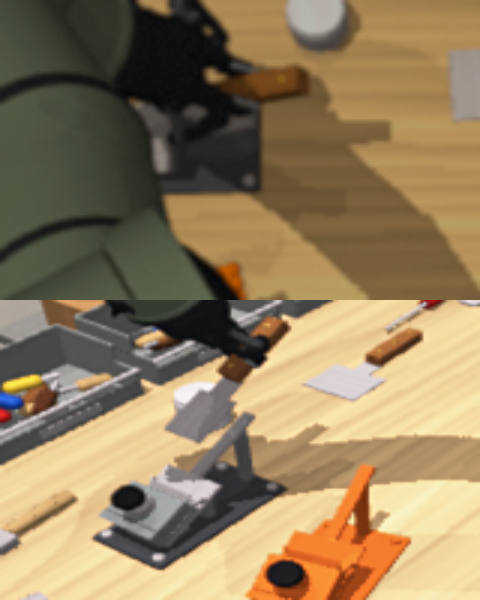

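Request:
play_rows --plan '[[[0.3,-0.05,0.6],[0,0,0],1],[[0.3,0,0.8],[0,0,0],1],[[0.4,0,0.8],[0,0,0],1],[[0.4,0,0.4],[0,0,0],1],[[0.2,0,0.05],[0,0,0],1],[[0,0,0],[0,0,0],1],[[0,0,0],[0,0,0],1],[[0,0,0],[0,0,0],1]]'

```text
clock: 10.45
position: [0.5793, 0.0806, 0.1559]
tool_rot: [3.141, 0.525, 1.595]
force: [-0.0, 0.6, -1.3]
grip_width: 0.023
finger_force: 59.0
```

```bash
python3 tgt.py 134,0,20; python3 - <<'E'
from h import *
b=grab_frame("side")["pixels"]
save(cv2.resize(b[200:290,165:265],(660,594),interpolation=cv2.INTER_CUBIC),"v4.png")
E
```

```text
slot coords mm [214.914   0.279  21.309] F slot [-1.195  0.008 -0.823] M [0.676 0.037 0.01 ] grip 0.023011548907370682 q [-0.281  0.689 -0.307  1.699  0.704  1.183 -0.934]
rotvec/.15 [-0.001  0.008 -0.012]
[134.0, 0.0, 20.0] world [0.577 0.15  0.114] shift in current tool/25mm [ 3.237 -0.017  0.048] in target tool [ 3.237 -0.011  0.052]
```

View pics/v4.png

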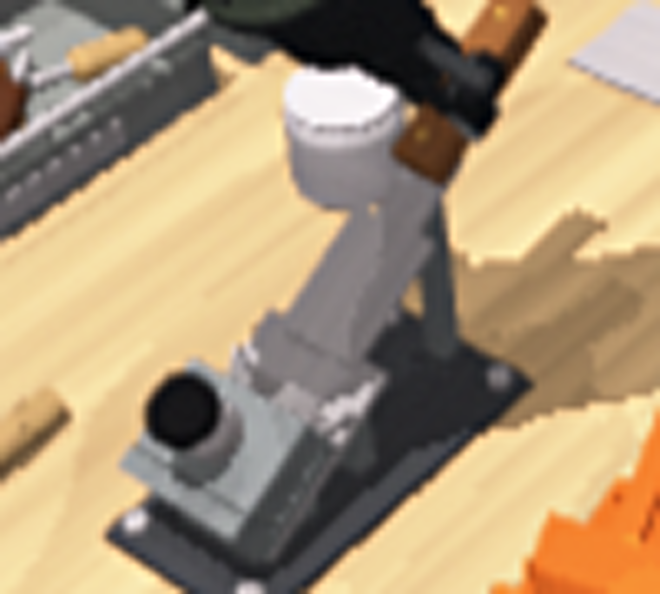

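The blade lies just above the bed, its tip at crop (310,350), lined up with the mouth. Now I start the insertion.

Request:
play_rows --plan '[[[0.4,0,0],[0,0,0],1],[[0.4,0,0],[0,0,0],1],[[0.4,0,0],[0,0,0],1],[[0.4,0,0],[0,0,0],1],[[0,0,0],[0,0,0],1]]'

```text
clock: 11.12
position: [0.578, 0.1162, 0.1348]
tool_rot: [-3.141, 0.525, 1.597]
force: [1.0, -0.8, -0.5]
grip_width: 0.0226
finger_force: 59.0
```

```bash
python3 tgt.py 134,0,20
```

```text
slot coords mm [173.492  -0.102  20.821] F slot [ 0.431  0.957 -0.805] M [0.661 0.015 0.   ] grip 0.02263779126890907 q [-0.332  0.737 -0.312  1.67   0.701  1.19  -0.984]
rotvec/.15 [-0.006  0.008  0.   ]
[134.0, 0.0, 20.0] world [0.577 0.15  0.114] shift in current tool/25mm [1.58  0.004 0.031] in target tool [1.58  0.004 0.033]
```

No contact forces, and the tip is about 10 mm inside the mouth. I continue.

Request:
play_rows --plan '[[[0.4,0,0],[0,0,0],1],[[0.4,0,0],[0,0,0],1],[[0.3,0,0],[0,0,0],1],[[0.2,0,0],[0,0,0],1],[[0,0,0],[0,0,0],1]]'

```text
clock: 11.75
position: [0.5775, 0.1437, 0.1189]
tool_rot: [-3.141, 0.525, 1.596]
force: [-0.1, -1.1, -2.3]
grip_width: 0.0227
finger_force: 59.0
```

Request:
play_rows --plan '[[[0.1,0,0],[0,0,0],1],[[0.1,0,0],[0,0,0],1],[[0,0,0],[0,0,0],1]]'

```text
clock: 12.12
position: [0.5774, 0.1478, 0.1165]
tool_rot: [-3.142, 0.525, 1.596]
force: [0.1, 0.1, -1.6]
grip_width: 0.023
finger_force: 59.0
```

```bash
python3 tgt.py 134,0,20
```

```text
slot coords mm [136.977   0.169  20.832] F slot [-0.933  0.102 -1.354] M [ 0.726  0.057 -0.018] grip 0.022957819412258315 q [-0.376  0.781 -0.315  1.636  0.697  1.198 -1.025]
rotvec/.15 [-0.005  0.009 -0.008]
[134.0, 0.0, 20.0] world [0.577 0.15  0.114] shift in current tool/25mm [ 0.119 -0.007  0.033] in target tool [ 0.119 -0.007  0.033]
```

Request:
play_rows --plan '[[[0.06,0,0],[0,0,0],1],[[0.06,0,0],[0,0,0],1],[[0,0,0],[0,0,0],1]]'

```text
clock: 12.5
position: [0.5773, 0.1504, 0.115]
tool_rot: [-3.141, 0.525, 1.596]
force: [0.7, -0.4, -2.0]
grip_width: 0.0229
finger_force: 59.0
```

Request:
play_rows --plan '[[[0.06,0,0],[0,0,0],1],[[0.04,0,0],[0,0,0],1],[[0,0,0],[0,0,0],1]]'

```text
clock: 12.88
position: [0.5773, 0.1525, 0.1138]
tool_rot: [-3.141, 0.525, 1.596]
force: [0.0, 0.0, -1.1]
grip_width: 0.0228
finger_force: 59.0
```

```bash
python3 tgt.py 134,0,20
```

```text
slot coords mm [131.544   0.188  20.775] F slot [-0.557  0.028 -0.929] M [0.649 0.054 0.004] grip 0.022824167040319483 q [-0.383  0.787 -0.316  1.631  0.697  1.2   -1.031]
rotvec/.15 [-0.005  0.009 -0.008]
[134.0, 0.0, 20.0] world [0.577 0.15  0.114] shift in current tool/25mm [-0.098 -0.007  0.031] in target tool [-0.098 -0.008  0.031]
```

Request:
play_rows --plan '[[[0.06,0,0],[0,0,0],1],[[0.04,0,0],[0,0,0],1],[[0,0,0],[0,0,0],1]]'

```text
clock: 13.25
position: [0.5774, 0.1531, 0.1131]
tool_rot: [-3.142, 0.528, 1.594]
force: [-1.6, -7.1, 5.9]
grip_width: 0.0228
finger_force: 59.3
```

```bash
python3 tgt.py; python3 - <<'E'
from h import *
for c in("top","side"):
    f=grab_frame(c);save(f["pixels"],"h_%s.png"%c)
b=cv2.imread("pics/h_side.png")
cv2.imwrite("pics/v5.png",cv2.resize(b[200:290,165:265],(660,594),interpolation=cv2.INTER_CUBIC))
E
```

```text
slot coords mm [130.739   0.301  20.475] F slot [ 9.077 -1.748  1.585] M [-1.283  0.327 -0.072] grip 0.022764363721778414 q [-0.385  0.79  -0.315  1.629  0.697  1.202 -1.033]
rotvec/.15 [-0.009  0.028 -0.016]
```

View pics/v5.png

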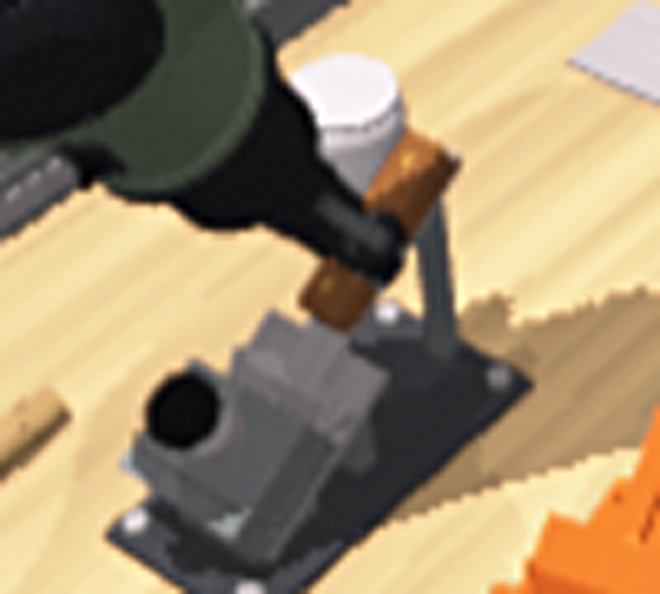

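The blade is home: 9 N of stop contact at the expected depth. Now I lower it onto the bed.

Request:
play_rows --plan '[[[0,0,0.05],[0,0,0],1],[[0,0,0.04],[0,0,0],1],[[0,0,0],[0,0,0],1]]'

```text
clock: 13.72
position: [0.5776, 0.1525, 0.112]
tool_rot: [3.141, 0.527, 1.594]
force: [-4.7, -4.0, 18.1]
grip_width: 0.0228
finger_force: 60.9
```

```bash
python3 tgt.py
```

```text
slot coords mm [130.737   0.441  19.249] F slot [12.442 -4.842 13.724] M [-1.963  0.847 -0.484] grip 0.022816702095781703 q [-0.384  0.791 -0.314  1.63   0.699  1.199 -1.035]
rotvec/.15 [-0.004  0.025 -0.019]
```

Request:
play_rows --plan '[[[0,0,0],[0,0,0],0.3],[[0,0,0],[0,0,0],0],[[0,0,0],[0,0,0],-0.5],[[0,0,0],[0,0,0],-1],[[0,0,0],[0,0,0],-1],[[0,0,0],[0,0,0],-1],[[0,0,0],[0,0,0],-1]]'

```text
clock: 14.6
position: [0.5773, 0.1535, 0.1106]
tool_rot: [-3.142, 0.525, 1.596]
force: [-0.7, -0.5, -1.2]
grip_width: 0.0855
finger_force: 0.0
```

Request:
play_rows --plan '[[[0,0,-0.4],[0,0,0],-1],[[0,0,-0.8],[0,0,0],-1],[[0,0,-1],[0,0,0],-1],[[0,0,-1],[0,0,0],-1],[[0,0,-1],[0,0,0],0],[[0.6,0,-0.6],[0,0,0],1],[[0,0,0],[0,0,0],1],[[0,0,0],[0,0,0],1],[[0,0,0],[0,0,0],1],[[0,0,0],[0,0,0],1]]'

```text
clock: 15.85
position: [0.5756, 0.2261, 0.2068]
tool_rot: [-3.141, 0.525, 1.595]
force: [-0.5, 0.6, 0.4]
grip_width: -0.0003
finger_force: 0.0
```

```bash
python3 tgt.py 25,0,98; python3 - <<'E'
from h import *
from tgt import o,RS
ims=[]
for c,(v0,v1,u0,u1) in dict(side=(200,290,165,265),top=(165,225,140,260)).items():
    f=grab_frame(c);W=(cloud(f)-o)@RS*1000
    # handle top: x range in slot coordinates
    col=f["pixels"].astype(int);br=(col[...,0]-col[...,2]>35)
    k=br&(abs(W[...,1])<18)&(W[...,2]>8)&(W[...,2]<34)&(W[...,0]>75)&(W[...,0]<215)
    q=W[k]
    if len(q): print(c,len(q),np.percentile(q,[0,2,50,98,100],axis=0).round(1).tolist())
    i=f["pixels"][v0:v1,u0:u1];ims.append(cv2.resize(i,(400,300),interpolation=cv2.INTER_CUBIC))
save(np.hstack(ims),"v6.png")
E
```

```text
slot coords mm [114.264   0.379 138.129] F slot [-0.312 -0.531  0.609] M [0.593 0.059 0.026] grip -0.0003231441988365344 q [-0.464  0.725 -0.351  1.472  0.613  1.416 -0.985]
rotvec/.15 [-0.008  0.011 -0.011]
[25.0, 0.0, 98.0] world [0.574 0.283 0.127] shift in current tool/25mm [ 3.573 -0.019  1.599] in target tool [ 3.571 -0.015  1.605]
side 282 [[95.4, -15.1, 8.2], [97.3, -14.1, 9.1], [143.9, -6.5, 22.9], [192.3, 10.9, 28.7], [195.2, 13.5, 30.4]]
top 244 [[95.9, -12.1, 8.1], [101.4, -11.6, 10.1], [152.3, -1.6, 24.6], [191.4, 11.0, 29.1], [194.8, 12.1, 30.6]]
```

View pics/v6.png

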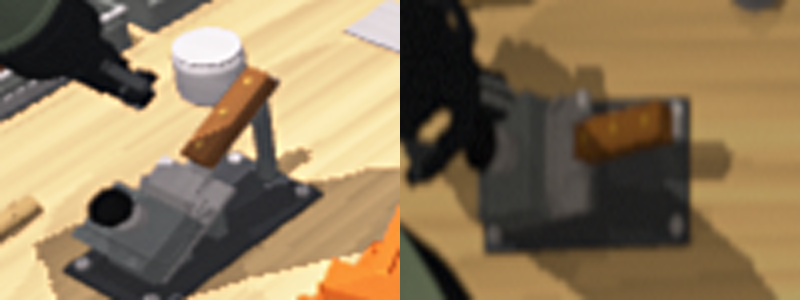

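The scraper handle spans slot x = 95–195 mm, which is exactly the home position. Next is the plunger.

Request:
play_rows --plan '[[[0.8,0,0],[0,0,0],1],[[1,0,0],[0,0,0],1],[[1,0,0],[0,0,0],1],[[0.77,0,0.3],[0,0,0],1],[[0,0,0.7],[0,0,0],1],[[0,0,0.6],[0,0,0],1],[[0,0,0],[0,0,0],1],[[0,0,0],[0,0,0],1]]' --newtons 60

```text
clock: 16.95
position: [0.5744, 0.2836, 0.1282]
tool_rot: [3.141, 0.524, 1.595]
force: [0.5, 0.6, -0.4]
grip_width: -0.0001
finger_force: 0.0
```

```bash
python3 tgt.py 25,0,86 25,0,74
```

```text
slot coords mm [25.191  0.751 98.846] F slot [-0.692  0.558 -0.033] M [ 0.512 -0.001  0.03 ] grip -9.688997351396733e-05 q [-0.542  0.865 -0.345  1.412  0.631  1.37  -1.078]
rotvec/.15 [-0.003  0.006 -0.015]
[25.0, 0.0, 86.0] world [0.574 0.277 0.117] shift in current tool/25mm [ 0.008 -0.03   0.514] in target tool [ 0.008 -0.03   0.514]
[25.0, 0.0, 74.0] world [0.574 0.271 0.107] shift in current tool/25mm [ 0.008 -0.03   0.994] in target tool [ 0.008 -0.03   0.994]
```

Request:
play_rows --plan '[[[0,-0.03,0.3],[0,0,0],1],[[0,0,0.2],[0,0,0],1],[[0,0,0.2],[0,0,0],1],[[0,0,0.2],[0,0,0],1],[[0,0,0],[0,0,0],1]]'

```text
clock: 17.58
position: [0.5736, 0.2725, 0.1082]
tool_rot: [3.141, 0.525, 1.596]
force: [-2.6, 1.5, 8.6]
grip_width: -0.0001
finger_force: 4.0
```

```bash
python3 tgt.py 25,0,74
```

```text
slot coords mm [24.793 -0.351 76.01 ] F slot [ 2.953 -2.601  8.273] M [ 0.061  0.285 -0.195] grip -0.0001221601471106746 q [-0.531  0.88  -0.339  1.442  0.645  1.329 -1.091]
rotvec/.15 [-0.004  0.008 -0.009]
[25.0, 0.0, 74.0] world [0.574 0.271 0.107] shift in current tool/25mm [-0.008  0.014  0.08 ] in target tool [-0.008  0.014  0.08 ]
```

Request:
play_rows --plan '[[[0,0,0.06],[0,0,0],1],[[0,0,0.06],[0,0,0],1],[[0,0,0],[0,0,0],1]]'

```text
clock: 17.95
position: [0.5737, 0.2718, 0.1069]
tool_rot: [3.14, 0.524, 1.595]
force: [-4.7, 5.4, 20.1]
grip_width: -0.0
finger_force: 9.8
```

```bash
python3 tgt.py 25,0,74
```

```text
slot coords mm [24.724 -0.267 74.503] F slot [ 5.279 -4.576 20.109] M [-0.738  0.841 -0.52 ] grip -4.760659135918205e-05 q [-0.53   0.88  -0.339  1.444  0.647  1.325 -1.093]
rotvec/.15 [ 0.003  0.003 -0.011]
[25.0, 0.0, 74.0] world [0.574 0.271 0.107] shift in current tool/25mm [-0.011  0.011  0.02 ] in target tool [-0.011  0.011  0.02 ]
```

Request:
play_rows --plan '[[[0,0,0.03],[0,0,0],1],[[0,0,0],[0,0,0],1],[[0,0,0],[0,0,0],1]]'

```text
clock: 18.32
position: [0.5738, 0.2718, 0.1068]
tool_rot: [3.14, 0.524, 1.595]
force: [-6.9, 6.9, 26.5]
grip_width: 0.0
finger_force: 13.1
```

Request:
play_rows --plan '[[[0,0,-0.3],[0,0,0],1],[[0,0,-0.6],[0,0,0],1],[[0,0,-1],[0,0,0],1],[[0,0,-1],[0,0,0],1],[[0,0,-1],[0,0,0],1],[[0,0,-0.8],[0,0,0],1],[[0,0,0],[0,0,0],1],[[0,0,0],[0,0,0],1]]'

```text
clock: 19.32
position: [0.5721, 0.3288, 0.2059]
tool_rot: [-3.141, 0.526, 1.596]
force: [-0.2, 0.2, -0.1]
grip_width: 0.0001
finger_force: 0.0
```

```bash
python3 - <<'E'
from h import *
from tgt import o,RS,rep
rep();ims=[]
for c,(v0,v1,u0,u1) in dict(side=(200,290,165,265),top=(165,225,140,260)).items():
    f=grab_frame(c);W=(cloud(f)-o)@RS*1000
    col=f["pixels"].astype(int);br=(col[...,0]-col[...,2]>35)
    k=br&(abs(W[...,1])<18)&(W[...,2]>8)&(W[...,2]<34)&(W[...,0]>75)&(W[...,0]<215)
    q=W[k];print(c,len(q),np.percentile(q,[0,2,50,98,100],axis=0).round(1).tolist())
    k=(abs(W[...,1])<18)&(abs(W[...,0]-25)<18)&(W[...,2]>55)&(W[...,2]<85);print(" plunger z",k.sum(),np.median(W[k],0))
    ims.append(cv2.resize(f["pixels"][v0:v1,u0:u1],(400,300),interpolation=cv2.INTER_CUBIC))
save(np.hstack(ims),"v7.png")
E
```

```text
slot coords mm [ 24.819  -0.399 188.758] F slot [-0.254 -0.206  0.052] M [0.551 0.064 0.016] grip 0.0001133829983887049 q [-0.595  0.823 -0.358  1.277  0.587  1.537 -1.034]
rotvec/.15 [-0.01   0.015 -0.008]
side 281 [[95.5, -15.8, 8.1], [97.3, -14.7, 9.6], [144.2, -6.0, 22.8], [192.7, 9.7, 28.6], [195.3, 11.5, 31.9]]
 plunger z 109 [25.657 -3.042 73.55 ]
top 251 [[94.5, -12.1, 8.6], [97.9, -11.2, 9.7], [149.7, -2.1, 24.7], [191.7, 11.4, 28.8], [192.8, 12.7, 29.8]]
 plunger z 97 [28.436  0.088 73.532]
```

View pics/v7.png

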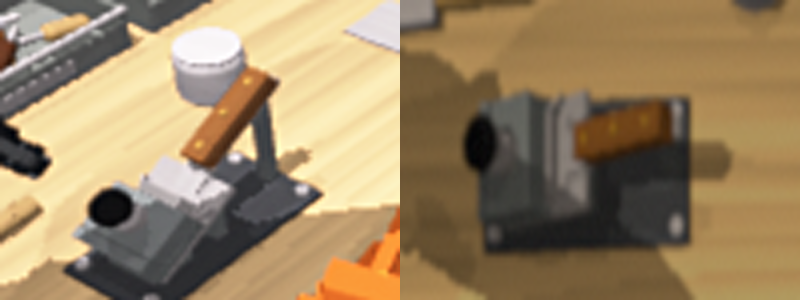

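The plunger is back up (top at 73.5 mm), the scraper is still home, and the arm is clear of everything. Handing in.

```bash
python3 -c "
from workcell import bot
print(bot.job_done())"
```

```text
the job is handed in; nothing more can be done
None
```

The narrow scraper is home in the grey stand and marked: the plunger was pressed to its stop and sprang back, the arm touches nothing, and the job was handed in at about 20 s; no verdict came back.

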